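# Preset the zoom ring of a surveillance lens by its lever

## Robot

A 6-joint arm with a two-finger parallel gripper is mounted at the origin on the work surface. World frame = base frame: x ahead of the robot, y to its left, z up, the work surface at z = 0. Lengths are in m, angles in rad, forces in N, time in s.
With the tool pointing down it reaches from about 0.4 to 0.925 m from the base axis. Payload 12.5 kg.
Tool frame: the origin (TCP) lies midway between the tips of the shut fingers; the grasp point (between the pads) lies tcp_to_grasp behind it (tcp_to_grasp is the distance from the TCP to the grasp point, in m); y points along the fingers, x is the direction in which the jaws open and shut, and the axes are right-handed (so a half turn about y gives the same grasp; the last joint's range is limited). The gripper opens to 95 mm and grips with 3 to 60 N. Pads are 20 mm wide; open, the fingers measure 119 mm over their backs; the gripper's body (75 mm by 180 mm) begins 59 mm behind the grasp point.
Start: joints at [1.106, 0.491, 1.559, -0, 1.092, -0.106], TCP at [0.219, 0.585, 0.215] pointing down, gripper open.
Joint ranges: [-3.1, 3.1], [-0.84, 2.19], [0.05, 2.79], [-1.13, 4.28], [0.06, 2.93], [-2.69, 2.69]. Speed limits (rad/s): [2.22, 2.22, 2.79, 3.14, 3.14, 3.14].

## Interface

Orientations are given as a unit quaternion [w, x, y, z].
In Python, from plant import sense, capture, get_calibration, sign_off, tcp_to_grasp gives the robot as it stands.
- The arm moves only by the tool send_rows, never from a script. Its argument "series" is a list of rows, each a list of 3 entries, a list of its own where there are three numbers: the turn, a rotation vector about the tool's x, y, z in rad, then the shift along the tool's x, y, z in m, then the gripper's target within -1 to 1 (shut at 1, half-way at 0, fully open at -1). In form: [[[wx, wy, wz], [tx, ty, tz], claw], ...]. A call has 1 to 10 rows; each row is the pose to reach, as a shift and turn from the pose commanded when the call began, along the tool's axes at that moment; what a row does not reach only later rows make up. A row lasts 1/10 s, in which the tool goes at most 50 mm and 8.59 degrees, less where a joint would pass 70% of its speed; a pose out of reach is approached as far as the arm can. A call with a gripper value outside its range is refused whole. The fingers move at their own pace and stop on an object; "grip_force" is the grip in N (left out, the last holds). Time passes only in rows, so rows that repeat a pose let the fingers close. It gives the time, the measured TCP pose, the force and the opening at its end, in the units of the state.
- sense(): the state, without advancing time (a new reading comes with each control period).
- capture(name): name is "scene" or "top" or "wrist"; returns the picture (400x640x3 uint8, blue, green, red); there is no depth.
- get_calibration(name): a dict with "intrinsics" (3x3 intrinsics, pixels), "extrinsics" (4x4, takes a point from camera to world coordinates). Camera axes: x right, y down, z forward; pixel columns grow to the right and rows downward; lengths in m; the calibration is good to about 2 mm. A picture is of the moment at which its call begins: read the wrist's pose just before it. get_calibration takes no time and is no camera call; for the wrist camera it gives the pose at the moment of the call.
- sign_off(): hands the job in, once; it reports no verdict.
The state is a dict: "time_s": time; "joint_pos": joint angles; "qvel": joint speeds; "effort": joint torques, N m; "ee_pos": TCP position; "eef_rot": TCP orientation; "ft_force": force on the tool from outside, world axes, zero at the start; "torque": the same for the moment, N m; "width": finger opening in m.
Only numpy, scipy, OpenCV 4.12 (cv2) and the standard library are available. Lean on these libraries where they do the work, as an engineer would, in place of code of your own. Each camera call takes 0.05 s, during which the arm holds its last target. There are 200 camera calls.

## Task

Preset the big zoom lens standing in its bench nest: with a fingertip, gently push the zoom lever round until the lever and the index line under it stand at the one long mark of the scale, then take the hand clear. Only push: do not squeeze the lens or its lever, do not shove, tip or lift the lens, leave the iris ring above as it is set, and leave the other things on the desk where they are.

Things in the scene. Friction and masses are not known exactly. Their poses are not given: they have to be found in the camera images.
- lens: Black zoom lens, 138 mm tall in all, front-down in a loose weighted nest (square plate 136 x 136 x 12 mm, rubber cup 116 mm across); about 2 kg, stands by weight alone. Origin: centre of the plate's underside, z up along the lens axis. Bottom up: fixed focus ring; fixed taper with the scale; zoom ring 72 mm across, 85 to 103 mm high; iris ring 62 mm across, 108 to 119 mm high; steel mount.
- zoom (a joint): Turn of the zoom ring with its lever about the lens axis, rad, growing counter-clockwise seen from above; stops at 0 and 2.08. Scale: 9 white lines 0.26 rad apart from 0 to 2.08, all short and thin but the long mark at 1.30. Starts at 0 to 0.75. Stiff: it stays where it is left and takes about 1.5 N at the lever's grip (0.1 N m) to move.
- zoom_axis (a point): Point on the lens axis at the height of the lever's centre line, 95 mm above the desk. Fixed in the lens; its x and y axes are the lens body's.
- lever_grip (a point): Middle of the zoom lever's grip, 76 mm from the lens axis, 95 mm above the desk. The lever is a level bar pointing straight out from the zoom ring: steel, 6 mm thick, then a plain aluminium round grip 12 mm thick from 62 to 90 mm from the axis. Around and under the grip the air is free down to the nest plate. Moves with the ring.
- long_mark (a point): Middle of the long mark: a white line 21 mm x 5 mm (the others are 8 x 2 mm) down the whole slope of the fixed taper, which runs from 110 mm across at 70 mm height to 74 mm across at 84 mm. The point is 46 mm from the lens axis along the lens body's +y, 77 mm above the desk. With the ring set, the lever points the same way, right above it.
- iris (a joint): Turn of the iris ring, above the zoom ring, in rad; starts at 0 and is to stay there. It turns easily.
- iris_screw (a point): Head of the iris ring's small lock screw, a stub that sticks out to 41 mm from the lens axis, 113 mm above the desk, on the side away from the scale.
- rear_cap: Black lens cap, a disc 36 mm across and 14 mm high, loose, beside the nest on the side away from the scale. Origin: centre of its underside. Leave alone.
- short_lens: Small black lens, 46 mm across and 50 mm tall, standing loose beside the nest on the side away from the scale. Origin: centre of its underside. Leave alone.
- box_camera: Grey camera body without lens, 115 x 64 x 65 mm, loose, to the robot's right. Origin: centre of its underside; its length lies along its x axis. Leave alone.
- mouse: Black computer mouse, 105 x 58 x 31 mm, loose, to the robot's left. Origin: centre of its underside. Leave alone.
- screwdriver: Screwdriver with a black handle, 170 mm long, lying loose to the robot's left along its own x axis. Leave alone.
- mug: White mug, 80 mm across and 92 mm tall, loose, to the robot's right. Origin: centre of its underside. Leave alone.

How it is judged:
By the outcome, as a careful person would: the job done as asked, in the order asked, and still so for the second after the job is handed in, with the robot touching nothing.
It also fails if it takes over 42 s, if anything falls off the work surface, if the arm or the gripper's body presses on something with over 40 N, if the wrist force passes 120 N, or if a joint passes its speed limit or range.

## Working session

There is one attempt and no reset: what is moved stays moved. The work goes in short steps, Python scripts to look and compute and a tool call to move; the robot and the scene stay as the last step left them, time stands still between calls to the robot, and variables do not carry over. Pictures are saved under pics/ and viewed, about 8 in all and at most 12, crops included, and the job is handed in when it is done.

Besides the shell and the picture viewer there is one more tool, called after "Emit:" as name(argument=value, ...) on one line, values as JSON. send_rows: Moves the arm, as the interface text tells. Its arguments: {"type":"object","properties":{"series":{"type":"array","items":{"type":"array"}},"grip_force":{"type":"number"}},"required":["series"]}

```bash
mkdir -p pics; python3 - <<'E'
from plant import *
import cv2,numpy as np
for n in("scene","top"):
    cv2.imwrite(f"pics/{n}0.png",capture(n)); c=get_calibration(n); print(n,np.round(c["intrinsics"],1).tolist(),np.round(c["extrinsics"],3).tolist())
s=sense();print(s, tcp_to_grasp)
E
```

```text
scene [[436.0, 0.0, 324.6], [0.0, 436.0, 199.2], [0.0, 0.0, 1.0]] [[0.66, 0.437, -0.611, 1.166], [0.751, -0.407, 0.52, -0.583], [-0.021, -0.802, -0.597, 0.707], [0.0, 0.0, 0.0, 1.0]]
top [[404.4, 0.0, 317.9], [0.0, 404.4, 199.9], [0.0, 0.0, 1.0]] [[-0.024, -0.998, 0.065, 0.497], [-1.0, 0.025, 0.004, -0.044], [-0.005, -0.065, -0.998, 1.111], [0.0, 0.0, 0.0, 1.0]]
{'time_s': 0.1, 'joint_pos': array([ 1.10640814e+00,  4.91472561e-01,  1.55937421e+00,  1.68339232e-05,
        1.09170667e+00, -1.05603885e-01]), 'qvel': array([ 0.0022173 , -0.00197818, -0.00078963,  0.00010424, -0.00242161,
       -0.00039602]), 'effort': array([ 1.33253117e-03, -6.13624334e+01, -2.58603269e+01,  6.93189609e-02,
        4.71279770e-02, -1.32109764e-05]), 'ee_pos': array([0.21934293, 0.58502293, 0.21414171]), 'eef_rot': array([-0.58103508,  0.58135176,  0.40245754, -0.40305868]), 'ft_force': array([-0.32900403, -0.25682118,  0.31792173]), 'torque': array([0.01669632, 0.02784005, 0.00291851]), 'width': 0.09498506225701793} 0.0188
```

View pics/scene0.png

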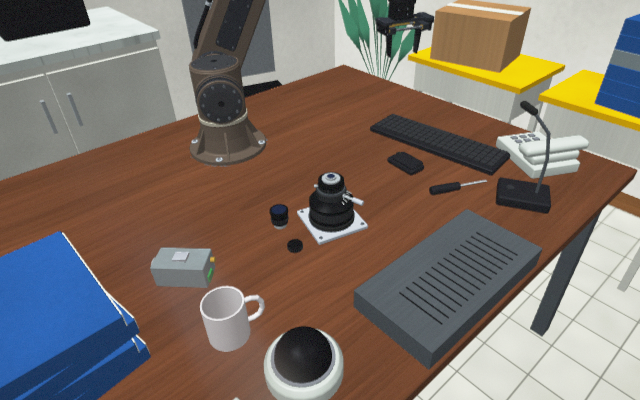

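View pics/top0.png

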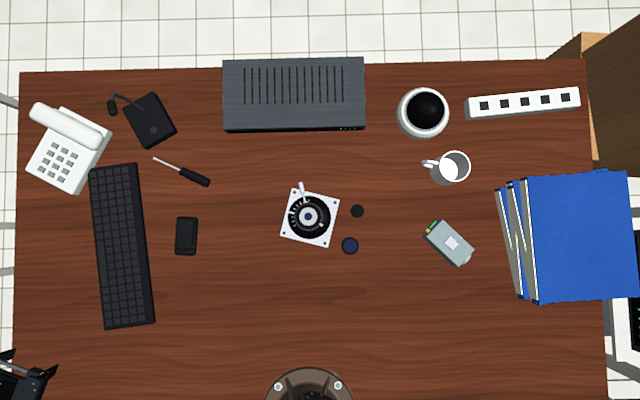

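The top view shows the lens nest at about (309,217), with the lever pointing away from the robot to about (301,186). I'll enlarge that area.

```bash
python3 - <<'E'
import cv2,numpy as np
a=cv2.imread("pics/top0.png")[170:260,265:365]; b=cv2.imread("pics/scene0.png")[160:250,285:385]
cv2.imwrite("pics/c1.png",np.hstack([cv2.resize(i,None,fx=4,fy=4,interpolation=cv2.INTER_CUBIC) for i in(cv2.convertScaleAbs(a,alpha=1.3),b)]))
from plant import *
K=get_calibration("top");k=K["intrinsics"];T=K["extrinsics"]
def w(u,v,z):
    d=T[:3,:3]@np.linalg.solve(k,[u,v,1]);return np.round(T[:3,3]+d*(z-T[2,3])/d[2],4)
print(w(308.5,216,.138),w(301,183,.095),w(308.5,217,.012))
E
```

```text
[ 0.5229 -0.0168  0.138 ] [0.6078 0.0014 0.095 ] [ 0.5235 -0.0132  0.012 ]
```

View pics/c1.png

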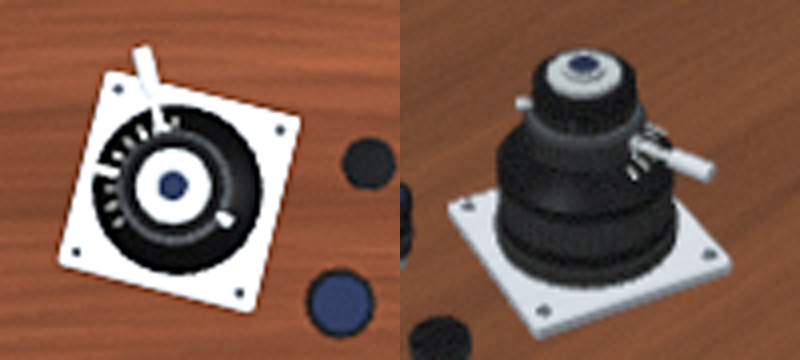

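```bash
cat > h.py <<'E'
from plant import *
import numpy as np, cv2
from scipy.spatial.transform import Rotation as R
def pose():
    s=sense(); q=s["eef_rot"]; return s, R.from_quat(np.r_[q[1:],q[0]])
def ray(n,u,v,z):
    K=get_calibration(n);k=K["intrinsics"];T=K["extrinsics"]
    d=T[:3,:3]@np.linalg.solve(k,[u,v,1]);return T[:3,3]+d*(z-T[2,3])/d[2]
def proj(n,p):
    K=get_calibration(n);c=np.linalg.inv(K["extrinsics"])@np.r_[p,1];u=K["intrinsics"]@c[:3];return u[:2]/u[2]
def finger(axis,a,tang,rad,z):   # finger centre, lever frame at world angle a
    return np.array([axis[0]+rad*np.cos(a)-tang*np.sin(a),axis[1]+rad*np.sin(a)+tang*np.cos(a),z])
def move(p,a):  # tool x along +-tangent at angle a
    s,r=pose(); m=r.as_matrix(); best=None
    for sg in(1,-1):
        x=sg*np.array([-np.sin(a),np.cos(a),0]);y=np.array([0,0,-1.]);z=np.cross(x,y)
        rv=(r.inv()*R.from_matrix(np.c_[x,y,z])).as_rotvec()
        print(sg,"rv",np.round(rv,3),"shift",np.round(m.T@(p-s["ee_pos"]),4))
E
python3 - <<'E'
from h import *
P=lambda c:((c[0]+.5)/4-.5+265,(c[1]+.5)/4-.5+170)
W=lambda c,z:ray("top",*P(c),z)
cs=[W(c,.012) for c in[(107,70),(300,118),(252,312),(60,264)]]
pc=np.mean(cs,0); e=cs[0]-cs[3]+cs[1]-cs[2]; f=cs[0]-cs[1]+cs[3]-cs[2]
print("plate",pc,"body +y deg",np.degrees(np.arctan2(f[1],f[0])),"-x:",np.degrees(np.arctan2(e[1],e[0])))
m=W((173,185),.138);print("mount",m)
lm=W((105,170),.077);t=W((143,50),.098);ax=(pc+m)/2
for q in(lm,t):print(np.round(q,4),np.linalg.norm(q[:2]-ax[:2]),np.degrees(np.arctan2(*(q-ax)[1::-1])))
s,r=pose();print(np.round(r.as_matrix(),3))
move(finger(ax,np.radians(11),-.045,.076,.214),np.radians(11))
E
```

```text
plate [ 0.5227281  -0.01609057  0.012     ] body +y deg 74.6121228846865 -x: -15.090121952746927
mount [ 0.52326591 -0.01532409  0.138     ]
[0.5356 0.0297 0.077 ] 0.04715107532980975 74.55834409322595
[0.6097 0.0028 0.098 ] 0.08869578925657892 12.049463401208783
[[ 0.351 -0.    -0.936]
 [ 0.936 -0.001  0.351]
 [-0.001 -1.     0.   ]]
1 rv [-0.    -0.551 -0.001] shift [-4.544e-01  5.000e-04 -5.836e-01]
-1 rv [ 1.000e-03  2.591e+00 -0.000e+00] shift [-4.544e-01  5.000e-04 -5.836e-01]
```

Emit:
send_rows(series=[[[0, -0.06, 0], [-0.02, 0, -0.026], 1], [[0, -0.12, 0], [-0.05, 0, -0.064], 1], [[0, -0.2, 0], [-0.085, 0, -0.109], 1], [[0, -0.28, 0], [-0.12, 0, -0.154], 1], [[0, -0.35, 0], [-0.155, 0, -0.199], 1], [[0, -0.42, 0], [-0.19, 0, -0.244], 1], [[0, -0.5, 0], [-0.22, 0, -0.283], 1], [[0, -0.551, 0], [-0.25, 0, -0.322], 1], [[0, -0.551, 0], [-0.28, 0, -0.36], 1], [[0, -0.551, 0], [-0.31, 0, -0.399], 1]], grip_force=10)

```text
time_s: 1.1
ee_pos: [0.4722, 0.1734, 0.2146]
eef_rot: [-0.45, 0.45, 0.546, -0.546]
ft_force: [-0.3, 0.9, -0.2]
width: 0.0206
```

```bash
python3 - <<'E'
from h import *
print(pose()[0]["ee_pos"])
move(finger((.523,-.0157),np.radians(12),-.045,.076,.214),np.radians(12))
E
```

```text
[0.47219515 0.17336662 0.21461416]
1 rv [-0.    -0.017  0.   ] shift [-0.239   0.0006 -0.0905]
-1 rv [-0.     3.124 -0.   ] shift [-0.239   0.0006 -0.0905]
```

Emit:
send_rows(series=[[[0, 0, 0], [-0.035, 0, -0.013], 1], [[0, 0, 0], [-0.075, 0, -0.028], 1], [[0, 0, 0], [-0.115, 0, -0.043], 1], [[0, 0, 0], [-0.155, 0, -0.057], 1], [[0, 0, 0], [-0.19, 0, -0.07], 1], [[0, 0, 0], [-0.21, 0, -0.078], 1], [[0, 0, 0], [-0.219, 0, -0.081], 1], [[0, 0, 0], [-0.219, 0, -0.081], 1], [[0, 0, 0], [-0.219, 0, -0.081], 1]])

```text
time_s: 2.0
ee_pos: [0.5923, -0.023, 0.2146]
eef_rot: [0.45, -0.449, -0.546, 0.546]
ft_force: [0.2, 0.3, -0.0]
width: 0.0003
```

```bash
python3 - <<'E'
from h import *
s=pose()[0];print(s["ee_pos"],s["width"])
move(finger((.523,-.0157),np.radians(12),-.04,.076,.082),np.radians(12))
cv2.imwrite("pics/w1.png",capture("wrist"))
for p in[(.523,-.0157,.138),finger((.523,-.0157),np.radians(12),0,.09,.095),finger((.523,-.0157),np.radians(74.6),0,.046,.077)]:print(proj("wrist",p))
E
```

```text
[ 0.59226787 -0.02299595  0.21456964] 0.00032611299423576326
1 rv [-0.    -0.016  0.   ] shift [-0.0184  0.1326 -0.0101]
-1 rv [-1.000e-03  3.125e+00 -1.000e-03] shift [-0.0184  0.1326 -0.0101]
[346.21691456 123.01684633]
[341.75721064 213.92978776]
[382.70867849 140.42819034]
```

View pics/w1.png

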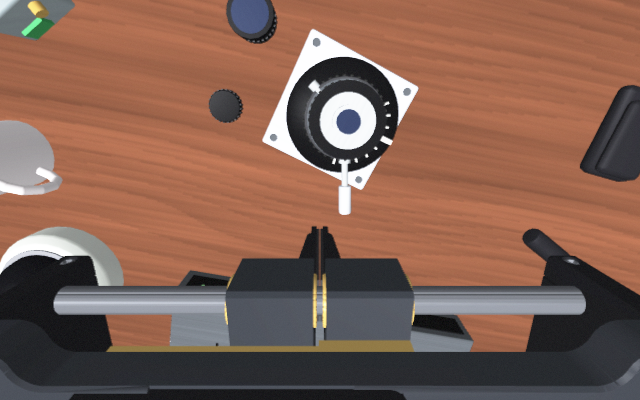

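Emit:
send_rows(series=[[[0, -0.016, 0], [-0.01, 0, -0.006], 1], [[0, -0.016, 0], [-0.017, 0.01, -0.01], 1], [[0, -0.016, 0], [-0.017, 0.035, -0.01], 1], [[0, -0.016, 0], [-0.017, 0.065, -0.01], 1], [[0, -0.016, 0], [-0.017, 0.09, -0.01], 1], [[0, -0.016, 0], [-0.017, 0.11, -0.01], 1], [[0, -0.016, 0], [-0.017, 0.125, -0.01], 1], [[0, -0.016, 0], [-0.017, 0.132, -0.01], 1], [[0, -0.016, 0], [-0.017, 0.132, -0.01], 1]])

```text
time_s: 2.95
ee_pos: [0.6057, -0.039, 0.0815]
eef_rot: [0.446, -0.445, -0.549, 0.55]
ft_force: [-0.8, -0.3, 1.1]
width: 0.0004
```

```bash
python3 - <<'E'
from h import *
s,r=pose();print(s["time_s"],s["ee_pos"],s["ft_force"])
ax=np.array([.523,-.0145]);d=s["ee_pos"][:2]-ax;t=np.arctan2(d[1],d[0]);print("polar",np.linalg.norm(d),np.degrees(t), "axis in tool",r.inv().apply(np.r_[ax,.095]-s["ee_pos"]))
m=r.as_matrix();print("tool x dir",np.degrees(np.arctan2(m[1,0],m[0,0]))-90)
# rigid rotation about axis, rows in tool frame: start and arcs
c=r.inv().apply(np.r_[ax,s["ee_pos"][2]]-s["ee_pos"])
def arc(pre,degs):
    for g in degs:
        q=R.from_rotvec([0,-np.radians(g),0]); p=c+q.apply(np.array([pre,0,0])-c); print(g,np.round(q.as_rotvec()[1],3),np.round(p,4))
arc(.022,range(0,31,3))
E
```

```text
2.95 [ 0.60568287 -0.0389792   0.08145013] [-0.82144531 -0.30152186  1.05956669]
polar 0.08623043718309338 -16.491986647924517 axis in tool [ 0.04105612 -0.01339956  0.07585601]
tool x dir 11.932965221317787
0 -0.0 [0.022 0.    0.   ]
3 -0.052 [ 0.026   0.     -0.0009]
6 -0.105 [ 0.03    0.     -0.0016]
9 -0.157 [ 0.0341  0.     -0.002 ]
12 -0.209 [ 0.0382  0.     -0.0023]
15 -0.262 [ 0.0423  0.     -0.0023]
18 -0.314 [ 0.0464  0.     -0.0022]
21 -0.367 [ 0.0504  0.     -0.0018]
24 -0.419 [ 0.0545 -0.     -0.0012]
27 -0.471 [ 0.0585  0.     -0.0004]
30 -0.524 [0.0625 0.     0.0006]
```

Emit:
send_rows(series=[[[0, 0, 0], [0.007, 0, 0], 1], [[0, 0, 0], [0.014, 0, 0], 1], [[0, 0, 0], [0.019, 0, 0], 1], [[0, 0, 0], [0.022, 0, 0], 1], [[0, -0.035, 0], [0.0247, 0, -0.0006], 1], [[0, -0.07, 0], [0.0273, 0, -0.0011], 1], [[0, -0.105, 0], [0.03, 0, -0.0016], 1], [[0, -0.157, 0], [0.0341, 0, -0.002], 1], [[0, -0.209, 0], [0.0382, 0, -0.0023], 1], [[0, -0.209, 0], [0.0382, 0, -0.0023], 1]])

```text
time_s: 3.95
ee_pos: [0.6003, -0.0006, 0.0829]
eef_rot: [-0.385, 0.385, 0.593, -0.593]
ft_force: [0.3, 0.8, 0.2]
width: 0.0005
```

```bash
python3 - <<'E'
from h import *
s,r=pose();print(s["time_s"],s["ee_pos"],s["ft_force"],s["width"])
m=r.as_matrix();print("tool dir deg",np.degrees(np.arctan2(m[1,0],m[0,0]))-90)
ax=np.array([.523,-.0145]);c=r.inv().apply(np.r_[ax,s["ee_pos"][2]]-s["ee_pos"]);print("axis in tool",c)
for g in range(3,31,3):
    q=R.from_rotvec([0,-np.radians(g),0]); print(g,np.round(np.radians(g),3),np.round(c-q.apply(c),4))
im=capture("wrist");cv2.imwrite("pics/w2.png",im)
E
```

```text
3.95 [ 0.60033934 -0.00062587  0.08290548] [0.32202368 0.75820723 0.1891213 ] 0.0005391324868276937
tool dir deg 23.9784483456325
axis in tool [ 1.87533957e-02 -3.79198662e-05  7.63031661e-02]
3 0.052 [ 0.004  -0.     -0.0009]
6 0.105 [ 0.0081 -0.     -0.0015]
9 0.157 [ 0.0122  0.     -0.002 ]
12 0.209 [ 0.0163 -0.     -0.0022]
15 0.262 [ 0.0204  0.     -0.0023]
18 0.314 [ 0.0245  0.     -0.0021]
21 0.367 [ 0.0286  0.     -0.0017]
24 0.419 [ 0.0327  0.     -0.001 ]
27 0.471 [ 0.0367  0.     -0.0002]
30 0.524 [0.0407 0.     0.0008]
```

View pics/w2.png

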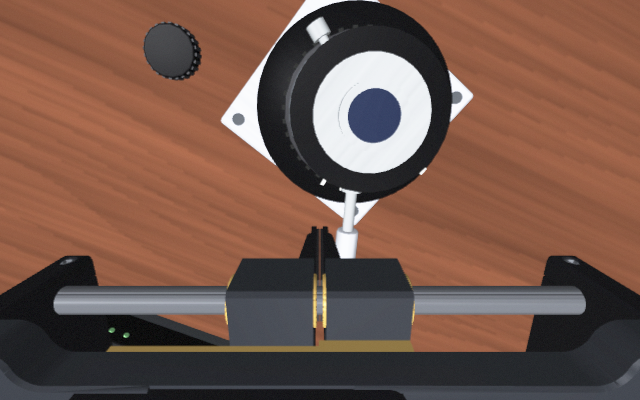

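The wrist view shows the finger pair at x≈300–340, alongside the lever grip at (346,240). The lever is still parallel to the tool, so it has moved with the finger. I'll continue the arc.

Emit:
send_rows(series=[[[0, -0.052, 0], [0.004, 0, -0.0009], 1], [[0, -0.105, 0], [0.0081, 0, -0.0015], 1], [[0, -0.157, 0], [0.0122, 0, -0.002], 1], [[0, -0.209, 0], [0.0163, 0, -0.0022], 1], [[0, -0.262, 0], [0.0204, 0, -0.0023], 1], [[0, -0.314, 0], [0.0245, 0, -0.0021], 1], [[0, -0.367, 0], [0.0286, 0, -0.0017], 1], [[0, -0.419, 0], [0.0327, 0, -0.001], 1], [[0, -0.471, 0], [0.0367, 0, -0.0002], 1], [[0, -0.471, 0], [0.0367, 0, -0.0002], 1]])

```text
time_s: 5.0
ee_pos: [0.5857, 0.0327, 0.0828]
eef_rot: [-0.237, 0.237, 0.666, -0.666]
ft_force: [-0.5, 0.4, -0.1]
width: 0.0004
```

```bash
python3 - <<'E'
from h import *
s,r=pose();print(s["time_s"],s["ee_pos"],s["ft_force"],s["width"])
m=r.as_matrix();print("tool dir deg",np.degrees(np.arctan2(m[1,0],m[0,0]))-90)
ax=np.array([.523,-.0145]);c=r.inv().apply(np.r_[ax,s["ee_pos"][2]]-s["ee_pos"]);print("axis in tool",c)
for g in range(2,25,2):
    q=R.from_rotvec([0,-np.radians(g),0]); print(g,np.round(np.radians(g),3),np.round(c-q.apply(c),4))
a=cv2.resize(capture("wrist")[:260,150:550],None,fx=1.5,fy=1.5);b=capture("top")[170:260,265:365]
cv2.imwrite("pics/w3.png",a);cv2.imwrite("pics/t3.png",cv2.resize(b,None,fx=5,fy=5,interpolation=cv2.INTER_CUBIC))
E
```

```text
5.0 [0.58565844 0.03274504 0.08282243] [-0.45926808  0.41850382 -0.10169214] 0.00042668534819733826
tool dir deg 50.87231638229949
axis in tool [ 1.87927441e-02 -3.43664945e-05  7.61905852e-02]
2 0.035 [ 0.0027  0.     -0.0006]
4 0.07 [ 0.0054  0.     -0.0011]
6 0.105 [ 0.0081 -0.     -0.0015]
8 0.14 [ 0.0108 -0.     -0.0019]
10 0.175 [ 0.0135  0.     -0.0021]
12 0.209 [ 0.0163 -0.     -0.0022]
14 0.244 [ 0.019  -0.     -0.0023]
16 0.279 [ 0.0217  0.     -0.0022]
18 0.314 [ 0.0245  0.     -0.0021]
20 0.349 [ 0.0272 -0.     -0.0018]
22 0.384 [ 0.0299  0.     -0.0015]
24 0.419 [ 0.0326  0.     -0.0011]
```

View pics/w3.png

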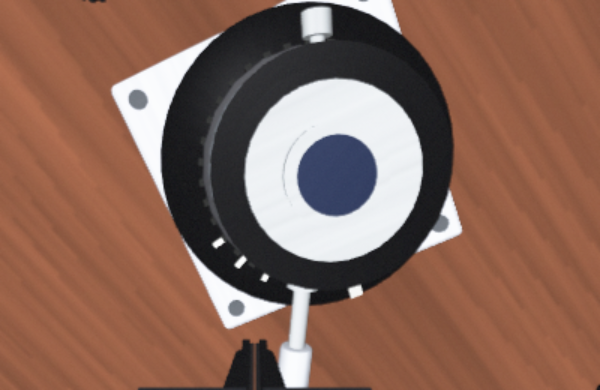

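```bash
cat >> h.py <<'E'
def wr(u,v,z): return ray("wrist",(u+.5)/1.5-.5+150,(v+.5)/1.5-.5,z)
E
python3 - <<'E'
from h import *
ax=wr(337,175,.138);print("axis",ax)
for n,p in dict(lever=wr(301,300,.095),lever62=wr(297,346,.095),long=wr(355,291,.072)).items():
    for a in(ax,np.array([.523,-.0145,0])):
        d=p-a;print(n,np.round(p,4),np.round(np.hypot(*d[:2]),4),np.degrees(np.arctan2(d[1],d[0])))
E
```

```text
axis [ 0.52126357 -0.01504418  0.138     ]
lever [0.5518 0.0175 0.095 ] 0.0447 46.81904964262443
lever [0.5518 0.0175 0.095 ] 0.0431 48.00690874592715
lever62 [0.5636 0.0305 0.095 ] 0.0622 47.05419186605195
lever62 [0.5636 0.0305 0.095 ] 0.0606 47.90538350099729
long [0.5355 0.0354 0.072 ] 0.0524 74.20802264037837
long [0.5355 0.0354 0.072 ] 0.0515 75.90350366887837
```

Emit:
send_rows(series=[[[0, -0.035, 0], [0.0027, 0, -0.0006], 1], [[0, -0.088, 0], [0.0068, 0, -0.0013], 1], [[0, -0.14, 0], [0.0108, 0, -0.0019], 1], [[0, -0.192, 0], [0.015, 0, -0.0022], 1], [[0, -0.244, 0], [0.019, 0, -0.0023], 1], [[0, -0.297, 0], [0.0231, 0, -0.0022], 1], [[0, -0.349, 0], [0.0272, 0, -0.0018], 1], [[0, -0.384, 0], [0.0299, 0, -0.0015], 1], [[0, -0.419, 0], [0.0326, 0, -0.0011], 1], [[0, -0.419, 0], [0.0326, 0, -0.0011], 1]])

```text
time_s: 6.1
ee_pos: [0.5545, 0.0819, 0.0762]
eef_rot: [0.099, -0.116, -0.674, 0.723]
ft_force: [-0.2, -0.4, -1.0]
width: 0.0005
```

```bash
python3 - <<'E'
from h import *
s,r=pose();print(s["time_s"],s["ee_pos"],s["ft_force"],s["width"])
m=r.as_matrix();print("tool dir deg",np.degrees(np.arctan2(m[1,0],m[0,0]))-90)
ax=np.array([.523,-.0145]);c=r.inv().apply(np.r_[ax,s["ee_pos"][2]]-s["ee_pos"]);print("axis in tool",c)
a=cv2.resize(capture("wrist")[:260,150:550],None,fx=1.5,fy=1.5)
cv2.imwrite("pics/w4.png",a)
E
```

```text
6.1 [0.55445532 0.08194897 0.07618542] [-0.16139607 -0.40772408 -0.96574629] 0.0004732076908811765
tool dir deg 72.51643255742854
axis in tool [0.00102521 0.00660187 0.10122848]
```

View pics/w4.png

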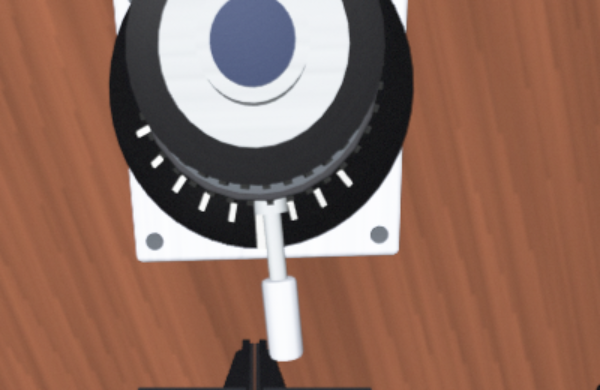

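```bash
python3 - <<'E'
from h import *
s,r=pose();print(np.round(s["joint_pos"],3),np.round(s["qvel"],3),s["ee_pos"]);print(np.round(r.as_matrix(),3))
ax=wr(253,40,.138);print("axis",ax)
for n,p in dict(lever=wr(277,270,.095),tip=wr(286,357,.095),long=wr(262,225,.0765),mk_l=wr(232.5,212,.077),mk_r=wr(293,211,.077)).items():
    for a in(ax,np.array([.523,-.0145,0])):
        d=p-a;print(n,np.round(p,4),np.round(np.hypot(*d[:2]),4),np.degrees(np.arctan2(d[1],d[0])))
a=cv2.resize(capture("top")[170:260,265:365],None,fx=6,fy=6,interpolation=cv2.INTER_CUBIC)
cv2.imwrite("pics/t4.png",a)
E
```

```text
[ 0.064  0.58   1.852 -0.113  0.704 -2.685] [-0.016 -0.001 -0.014  0.006  0.002 -0.   ] [0.55492674 0.08154604 0.07633076]
[[-0.953  0.013 -0.303]
 [ 0.302 -0.072 -0.951]
 [-0.034 -0.997  0.065]]
axis [ 0.52166066 -0.01512779  0.138     ]
lever [0.5332 0.0429 0.095 ] 0.0592 78.71302270259925
lever [0.5332 0.0429 0.095 ] 0.0583 79.88301184089012
tip [0.5393 0.0735 0.095 ] 0.0903 78.76409989386931
tip [0.5393 0.0735 0.095 ] 0.0894 79.52729336059394
long [0.5343 0.0284 0.0765] 0.0454 73.77543467081155
long [0.5343 0.0284 0.0765] 0.0444 75.20830342011709
mk_l [0.5432 0.0207 0.077 ] 0.0418 58.959459694876244
mk_l [0.5432 0.0207 0.077 ] 0.0406 60.12333885680761
mk_r [0.522 0.027 0.077] 0.0421 89.48130294179886
mk_r [0.522 0.027 0.077] 0.0415 91.32444175318102
```

View pics/t4.png

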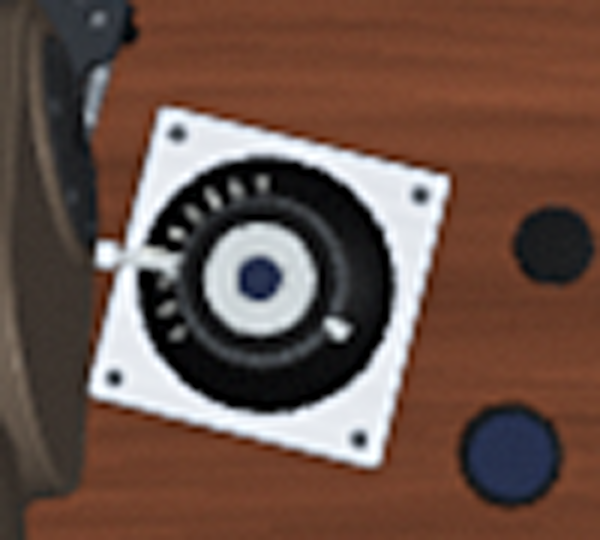

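The top view shows the nest has not moved. The wrist view puts the lever at about 79° and the long mark at about 74.5°, so the lever is roughly 4.7° past it. The last joint ran to its range limit, which skewed the hand. I'll lift off, unwind the wrist and push back lightly from the other side.

```bash
cat >> h.py <<'E'
def goto(p,a):  # tool x at world heading a(deg), y down
    s,r=pose(); x=np.array([np.cos(np.radians(a)),np.sin(np.radians(a)),0]);y=np.array([0,0,-1.])
    t=R.from_matrix(np.c_[x,y,np.cross(x,y)])
    print(np.round(s["joint_pos"],3),"rv",np.round((r.inv()*t).as_rotvec(),4),"shift",np.round(r.inv().apply(np.array(p)-s["ee_pos"]),4))
E
python3 - <<'E'
from h import *
goto([.570,.085,.085],162.5);goto([.570,.085,.17],162.5)
E
```

```text
[ 0.063  0.58   1.851 -0.113  0.704 -2.685] rv [-0.0647 -0.0031 -0.0344] shift [-0.0132 -0.0086 -0.0075]
[ 0.063  0.58   1.851 -0.113  0.704 -2.685] rv [-0.0647 -0.0031 -0.0344] shift [-0.0161 -0.0934 -0.0021]
```

Emit:
send_rows(series=[[[0, 0.02, 0], [-0.008, -0.004, -0.004], 1], [[-0.02, 0.05, -0.01], [-0.013, -0.012, -0.0075], 1], [[-0.03, 0.1, -0.017], [-0.014, -0.03, -0.006], 1], [[-0.05, 0.2, -0.025], [-0.015, -0.055, -0.004], 1], [[-0.06, 0.3, -0.03], [-0.016, -0.08, -0.002], 1], [[-0.06, 0.4, -0.034], [-0.016, -0.093, -0.002], 1], [[-0.06, 0.5, -0.034], [-0.016, -0.093, -0.002], 1], [[-0.06, 0.6, -0.034], [-0.016, -0.093, -0.002], 1], [[-0.06, 0.6, -0.034], [-0.016, -0.093, -0.002], 1]])

```text
time_s: 7.1
ee_pos: [0.5707, 0.0844, 0.1702]
eef_rot: [-0.304, 0.318, 0.637, -0.633]
ft_force: [-0.1, -0.6, 0.6]
width: 0.0006
```

```bash
python3 - <<'E'
from h import *
s,r=pose();print(s["time_s"],s["ee_pos"],s["ft_force"])
# lever 79.3deg; target hover on CCW side, tang +.035
p=finger((.5222,-.0148),np.radians(79.3),.035,.078,.17);print(p)
goto(p,75)
E
```

```text
7.1 [0.57067412 0.08443866 0.17023684] [-0.07772638 -0.6068489   0.61939506]
[0.50229055 0.06834213 0.17      ]
[ 0.035  0.465  1.743 -0.006  0.913 -2.192] rv [ 0.0202  0.9213 -0.0087] shift [ 0.0292 -0.0011  0.0639]
```

Emit:
send_rows(series=[[[0.003, 0.13, 0], [0.004, 0, 0.009], 1], [[0.006, 0.26, -0.002], [0.008, 0, 0.018], 1], [[0.009, 0.39, -0.004], [0.012, 0, 0.027], 1], [[0.012, 0.52, -0.005], [0.017, 0, 0.037], 1], [[0.015, 0.65, -0.006], [0.021, 0, 0.046], 1], [[0.018, 0.78, -0.007], [0.025, 0, 0.055], 1], [[0.02, 0.9, -0.009], [0.029, -0.001, 0.064], 1], [[0.02, 0.921, -0.009], [0.029, -0.001, 0.064], 1], [[0.02, 0.921, -0.009], [0.029, -0.001, 0.064], 1]])

```text
time_s: 8.0
ee_pos: [0.5024, 0.0681, 0.1697]
eef_rot: [0.56, -0.56, -0.432, 0.432]
ft_force: [0.1, -0.1, 0.5]
width: 0.0003
```

```bash
python3 - <<'E'
from h import *
s,r=pose();print(s["time_s"],s["ee_pos"],s["ft_force"])
goto(finger((.5222,-.0148),np.radians(79.3),.035,.078,.084),75)
cv2.imwrite("pics/w5.png",cv2.resize(capture("wrist"),None,fx=1.25,fy=1.25))
E
```

```text
8.0 [0.50240435 0.06810265 0.16966514] [ 0.07166009 -0.08585258  0.50910347]
[ 0.004  0.381  1.897  0.     0.863 -1.311] rv [-0.      0.0066  0.0001] shift [0.0002 0.0857 0.0002]
```

View pics/w5.png

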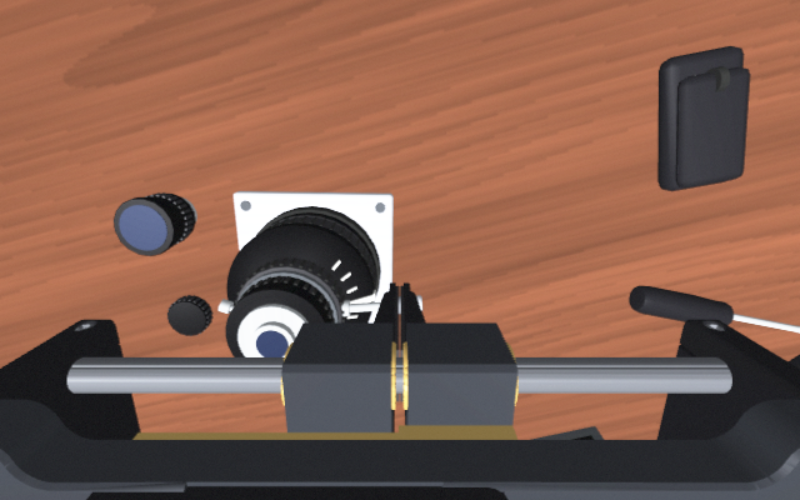

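```bash
python3 - <<'E'
from h import *
goto(finger((.5222,-.0148),np.radians(74.6),.0165,.078,.084),74.6)
E
```

```text
[ 0.004  0.381  1.897  0.     0.863 -1.312] rv [-0.0001  0.014   0.    ] shift [ 0.0029  0.0856 -0.0246]
```

Emit:
send_rows(series=[[[0, 0.007, 0], [0, 0.012, 0], 1], [[0, 0.007, 0], [0, 0.03, 0], 1], [[0, 0.007, 0], [0, 0.05, 0], 1], [[0, 0.007, 0], [0, 0.068, 0], 1], [[0, 0.007, 0], [0, 0.08, 0], 1], [[0, 0.007, 0], [0, 0.0857, 0], 1], [[0, 0.007, 0], [0, 0.0857, 0], 1]])

```text
time_s: 8.75
ee_pos: [0.5015, 0.0683, 0.083]
eef_rot: [0.562, -0.561, -0.429, 0.43]
ft_force: [0.3, 0.5, -0.2]
width: 0.0006
```

Emit:
send_rows(series=[[[0, 0.003, 0], [0.001, 0, -0.005], 1], [[0, 0.006, 0], [0.001, 0, -0.01], 1], [[0, 0.006, 0], [0.002, 0, -0.0135], 1], [[0, 0.006, 0], [0.002, 0, -0.016], 1], [[0, 0.006, 0], [0.003, 0, -0.0185], 1], [[0, 0.006, 0], [0.003, 0, -0.021], 1], [[0, 0.006, 0], [0.003, 0, -0.023], 1], [[0, 0.006, 0], [0.003, 0, -0.0245], 1], [[0, 0.006, 0], [0.003, 0, -0.0245], 1]])

```text
time_s: 9.65
ee_pos: [0.5263, 0.0646, 0.0837]
eef_rot: [0.563, -0.563, -0.428, 0.428]
ft_force: [-0.0, -0.2, 0.6]
width: 0.0007
```

```bash
python3 - <<'E'
from h import *
s,r=pose();print(s["time_s"],s["ee_pos"],s["ft_force"])
p=finger((.5222,-.0148),np.radians(74.6),.0165,.078,.084);print(p);goto(p,74.6)
E
```

```text
9.65 [0.52626659 0.06464026 0.08366425] [-0.0481655  -0.18178428  0.61866327]
[0.5270058  0.06478112 0.084     ]
[-0.002  0.536  1.921  0.     0.685 -1.302] rv [-0.0006 -0.0027 -0.0001] shift [ 0.0003 -0.0003 -0.0007]
```

Emit:
send_rows(series=[[[0, 0, 0], [0, 0, 0.006], 1], [[0, 0, 0], [0, 0, 0.018], 1], [[0, 0, 0], [0, -0.01, 0.022], 1], [[0, 0, 0], [0, -0.035, 0.022], 1], [[0, 0, 0], [0, -0.065, 0.022], 1], [[0, 0, 0], [0, -0.095, 0.02], 1], [[0, 0, 0], [0, -0.11, 0.01], 1], [[0, 0, 0], [-0.015, -0.113, -0.01], 1], [[0, 0, 0], [-0.04, -0.115, -0.04], 1], [[0, 0, 0], [-0.065, -0.115, -0.07], 1]])

```text
time_s: 10.65
ee_pos: [0.5765, -0.0172, 0.2002]
eef_rot: [-0.563, 0.563, 0.428, -0.428]
ft_force: [0.2, 0.4, -0.3]
width: 0.0003
```

Emit:
send_rows(series=[[[0, 0, 0], [-0.01, 0, -0.02], 1], [[0, 0, 0], [-0.012, 0, -0.03], 1], [[0, 0, 0], [-0.012, 0, -0.03], 1], [[0, 0, 0], [-0.012, 0, -0.03], 1]])

```text
time_s: 11.05
ee_pos: [0.6011, -0.0354, 0.1988]
eef_rot: [0.563, -0.563, -0.428, 0.428]
ft_force: [0.8, -0.1, -0.2]
width: 0.0003
```

```bash
python3 - <<'E'
from h import *
s,r=pose();print(s["time_s"],s["ee_pos"],s["ft_force"])
im=capture("wrist");p=proj("wrist",(.525,.01,.09));print(p)
x0=int(np.clip(p[0]-80,0,480));y0=int(np.clip(p[1]-60,0,260));print(x0,y0)
cv2.imwrite("pics/w6.png",cv2.resize(im[y0:y0+140,x0:x0+160],None,fx=4,fy=4,interpolation=cv2.INTER_CUBIC))
cv2.imwrite("pics/w6full.png",im)
E
```

```text
11.05 [ 0.60109268 -0.0353743   0.19876821] [ 0.76029609 -0.12126119 -0.16672481]
[347.61747574  97.64924946]
267 37
```

View pics/w6.png

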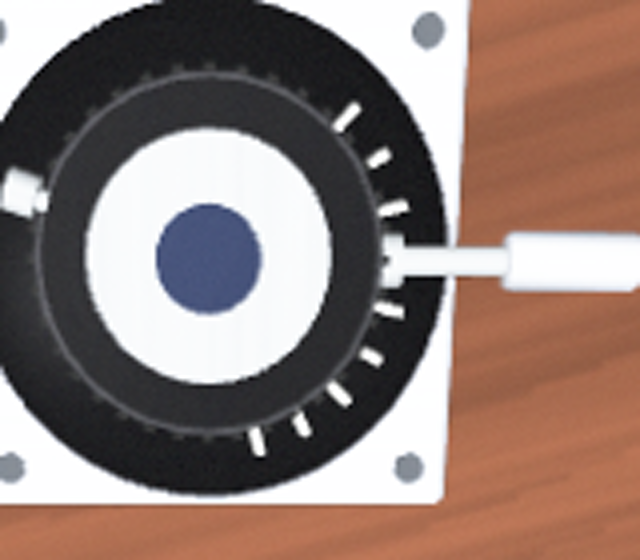

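The crop shows the lever shaft at (470,261) and grip at (575,262). They lie midway between the neighbouring marks at (394,209) and (389,311), and the lever hides the long mark. I'll put a number on it.

```bash
python3 - <<'E'
from h import *
q=lambda u,v,z:ray("wrist",267+(u+.5)/4-.5,37+(v+.5)/4-.5,z)
P={"lev1":q(470,261.5,.095),"lev2":q(575,262,.095)}
M=[(346,117),(379,157),(394,209),(389,311),(371,355),(340,394),(303,425),(258,441)]
idx=[-3,-2,-1,1,2,3,4,5]
from scipy.optimize import least_squares
m=np.array([q(u,v,.077)[:2] for u,v in M])
f=lambda t:(t[:2]+t[2]*np.c_[np.cos(t[3]-.26*np.array(idx)),np.sin(t[3]-.26*np.array(idx))]-m).ravel()
o=least_squares(f,[.522,-.015,.043,1.3]);print(o.x,np.degrees(o.x[3]),"rms mm",1e3*np.sqrt(np.mean(o.fun**2)))
for ax in(o.x[:2],q(209,258,.138)[:2]):
  for k,p in P.items(): d=p[:2]-ax;print(ax,k,np.hypot(*d),np.degrees(np.arctan2(d[1],d[0])))
d=P["lev2"]-P["lev1"];print("lever dir",np.degrees(np.arctan2(d[1],d[0])))
s,r=pose()
E
```

```text
[ 0.52156346 -0.01429276  0.04217903  1.30226935] 74.61453737243086 rms mm 0.2543848464237453
[ 0.52156346 -0.01429276] lev1 0.05455124727863104 74.11912635520096
[ 0.52156346 -0.01429276] lev2 0.07654454113429845 74.15125337829346
[ 0.52130117 -0.01429573] lev1 0.05462645651989453 73.8553728743583
[ 0.52130117 -0.01429573] lev2 0.07661944336023722 73.96317724770915
lever dir 74.23093981759368
```

The lever is at 74.1° and the long mark at 74.6°, about 0.5° (0.01 rad) apart. That is within measuring error, so I'll take the hand well clear and check once more.

Emit:
send_rows(series=[[[0, 0, 0], [0, -0.02, 0], 1], [[0, 0, 0], [0, -0.05, -0.01], 1], [[0, 0, 0], [0, -0.08, -0.03], 1], [[0, 0, 0], [0, -0.1, -0.05], 1], [[0, 0, 0], [0, -0.12, -0.08], 1], [[0, 0, 0], [0, -0.12, -0.1], 1], [[0, 0, 0], [0, -0.12, -0.1], 1], [[0, 0, 0], [0, -0.12, -0.1], 1], [[0, 0, 0], [0, -0.12, -0.1], 1]])

```text
time_s: 12.0
ee_pos: [0.6973, -0.0623, 0.3184]
eef_rot: [0.563, -0.562, -0.428, 0.428]
ft_force: [-0.1, 0.4, -0.3]
width: 0.0007
```

```bash
python3 - <<'E'
from h import *
s=sense();print(s["time_s"],s["ee_pos"],s["ft_force"],abs(s["qvel"]).max())
im=capture("scene")
cv2.imwrite("pics/s7.png",np.vstack([cv2.resize(i[160:270,230:430],None,fx=2.7,fy=2.7,interpolation=cv2.INTER_CUBIC) for i in(cv2.imread("pics/scene0.png"),im)]))
E
```

```text
12.0 [ 0.69726821 -0.06232605  0.3184362 ] [-0.05234944  0.3942281  -0.28748826] 0.00604194436349543
```

View pics/s7.png

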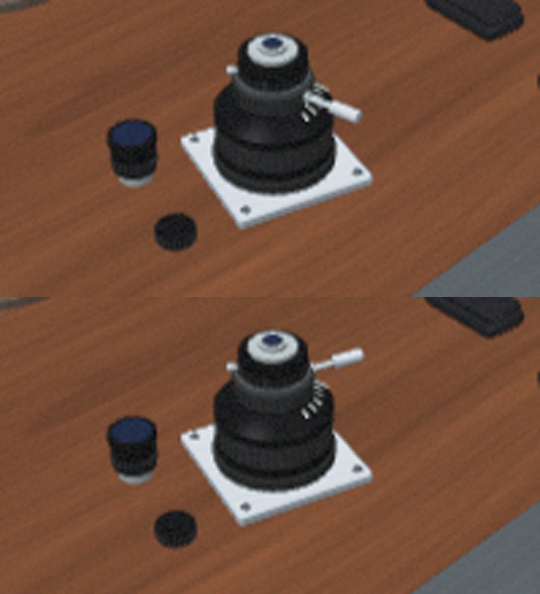

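The before and after crops match: the nest (corner at x≈372), iris screw, cap and small lens have not moved. Only the lever has turned, and the hand is clear.

```bash
python3 -c "from plant import sign_off; print(sign_off())"
```

```text
the job is handed in; nothing more can be done
None
```

The zoom lever now stands at the long mark, and the job was handed in at about 12 s with the hand well clear.

- **What happened:** I pushed the lever round with the shut fingertips, but the last stroke went about 4.7° too far. The wrist's last joint had reached its range limit there, which tilted the hand about 4° and let the finger slide outwards past the lever tip. I lifted off, turned the wrist back and pushed the lever lightly back from the other side.
- **Lever:** in the last wrist picture it stood at about 74.1°, against 74.6° for the long mark fitted from the eight marks in view. The difference is about 0.01 rad. The lever hides the long mark from above, so I did not see the two line up directly.
- **Other things:** in the before and after scene pictures, the nest, iris screw, rear cap and small lens had not moved. I did not re-check the camera body, mouse, screwdriver and mug at the end; the fingers came low only beside the lens.
- **Forces:** the readings I took at the end of each move were about 1.4 N or less.

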